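# Sort the washed-up kitchen things back into their places

## Robot

A 6-joint arm with a two-finger parallel gripper is mounted at the origin on the work surface. World frame = base frame: x ahead of the robot, y to its left, z up, the work surface at z = 0. Lengths are in m, angles in rad, forces in N, time in s.
With the tool pointing down it reaches from about 0.4 to 0.925 m from the base axis. Payload 12.5 kg.
Tool frame: the origin (TCP) lies between the finger pads; the fingertips stand 11 mm ahead of it and the grasp point (between the pads) lies 8 mm behind it (env.tip_reach is the distance from the TCP to the fingertips, in m); z points along the fingers, y is the line along which they close (so a half turn about z gives the same grasp; the last joint's range is limited). The gripper opens to 95 mm and grips with 3 to 60 N. Pads are 20 mm wide; open, the fingers measure 119 mm over their backs; the gripper's body (75 mm by 180 mm) begins 59 mm behind the grasp point.
Start: joints at [1.238, 0.491, 1.559, -0, 1.092, -0.106], TCP at [0.141, 0.609, 0.226] pointing down, gripper open.
Joint ranges: [-3.1, 3.1], [-0.84, 2.19], [0.05, 2.79], [-1.13, 4.28], [0.06, 2.93], [-2.69, 2.69]. Speed limits (rad/s): [2.22, 2.22, 2.79, 3.14, 3.14, 3.14].

## Interface

Orientations are given as a rotation vector (axis times angle).
In Python, from station import env gives the robot as it stands. Calls block until the motion is done:
- env.move_to(position, orientation): joint-space move of the TCP to a pose.
- env.line_to(position, orientation=None, max_speed=0.15, until_force=None): straight line of the TCP; orientation=None keeps the orientation; max_speed is the mean speed in m/s. With until_force (N) it stops when the force on the tool has changed by that much, and returns True; else False.
- env.goto_joints(angles): joint-space move.
- env.set_gripper(opening, effort=None): finger opening in m; effort is the grip in N (None keeps the last); returns when the fingers have stopped.
- env.sleep(seconds).
- env.solve_ik(position, orientation): joint angles nearest the present ones, or None.
- env.get_obs(): the state.
- env.snapshot(name): name is "side" or "top"; returns the picture (480x640x3 uint8, blue, green, red); there is no depth.
- env.get_calibration(name): a dict with "camera_matrix" (3x3 intrinsics, pixels), "D" ([k1, k2, p1, p2, k3] as OpenCV has them; the pictures are not rectified), "R" (3x3) and "t" (3): a world point X has camera coordinates R X + t. Camera axes: x right, y down, z forward; pixel columns grow to the right and rows downward; lengths in m; the calibration is good to about 2 mm. A picture is of the moment at which its call begins. get_calibration takes no time and is no camera call.
A pose or a line that the arm cannot do raises env.PlanningError and nothing moves.
- env.sign_off(): hands the job in; it is judged then, once.
The state is a dict: "time_s": time; "joints": joint angles; "qd": joint speeds; "joint_torque": joint torques, N m; "position": TCP position; "tool_rot": TCP orientation; "ft_force": force on the tool from outside, world axes, zero at the start; "wrist_torque": the same for the moment, N m; "grip_width": finger opening in m; "gripper_force": force on a finger pad.
Only numpy, scipy, OpenCV 4.12 (cv2) and the standard library are available. Lean on these libraries where they do the work, as an engineer would, in place of code of your own. Each camera call takes 0.05 s, during which the arm holds its last target. There are 200 camera calls.

## Task

Sort the washed-up things on the teak worktop back to where each kind belongs: both drinking cups (the coral sippy cup and the steel mug) upright side by side on the white lazy Susan with their feet wholly on its disc, the wooden honey dipper lying flat on the floor of the bamboo tray, and the blue funnel standing mouth down on the floor of the green caddy. Set each one down rather than dropping it and let go of it; leave the spice jar and the pepper mill standing where they are.

Things in the scene. Friction and masses are not known exactly. Their poses are not given: they have to be found in the camera images.
- sippy_cup: Coral hard silicone toddler's sippy cup, standing upright: near-straight round body 58 mm in diameter (54 at the foot), darker coral lid of 59 mm diameter from 66 to 76 mm height, hinged flap spout on top reaching 88 mm. Origin: centre of the underside; z up its axis. About 0.11 kg. Grip across the body, 30 to 60 mm up.
- mug: Stainless steel mug, upright, open at the top: straight round body 62 mm in diameter, 78 mm high, 3 mm wall. One loop handle on its own +y side reaching about 30 mm out. Origin: centre of the underside; z up its axis. About 0.15 kg. Grip across the body along its own x axis, about 50 mm up, so that the fingers clear the handle.
- funnel: Blue plastic funnel, standing wide mouth down: rim 80 mm in diameter, cone up to 42 mm height, then a slim spout pointing up, tapering from 19 mm to 15 mm diameter, top at 92 mm. Origin: centre of the mouth (underside); z up along its axis. About 0.05 kg. Grip across the spout, about 72 mm up.
- dipper: Pale wooden honey dipper lying on its side, 138 mm long, 0.04 kg. Origin on its axis just behind the head, 14 mm above the surface it lies on; x runs along it to the head: grooved head 28 mm across from x = 14 to 53 mm, 14 mm thick round handle back to x = -85 mm, sloping slightly down to the tail (centre 2 mm below the origin). Grip across the handle at x = -8 to 0 mm.
- turntable: Small white plastic lazy Susan, standing fixed on the worktop. Round flat disc 220 mm in diameter without a rim, its top 25 mm above the worktop; the disc turns freely about the vertical axis with a slight drag (about 0.03 N m), the base does not move. Origin: on the turning axis at worktop level, z up.
- tray: Low open tray of pale bamboo wood, fixed on the worktop: outside 130 mm along its x, 210 mm along its y, walls 5 mm thick and 30 mm high, floor top 5 mm above the worktop (inside 120 x 200 mm). Origin: centre of the underside at worktop level, z up.
- caddy: Square open caddy of green plastic, fixed on the worktop: outside 134 x 134 mm, walls 5 mm thick and 45 mm high, floor top 5 mm above the worktop (inside 124 x 124 mm). Origin: centre of the underside at worktop level, z up.
- spice_jar: Bystander: small amber glass spice jar with black lid and paper label, 42 mm in diameter, 75 mm high, loose. Origin: centre of the underside.
- pepper_mill: Bystander: small dark wooden pepper mill, turned, 48 mm in diameter at the foot, 90 mm high, loose. Origin: centre of the underside.
Not all that is in view belongs to the job. There is more than one size of the turntable; the one meant has the size given above. There is more than one size of the sippy_cup; the one meant has the size given above.

How it is judged:
By the outcome, as a careful person would: the job done as asked, in the order asked, and still so for the second after the job is handed in, with the robot touching nothing.
It also fails if it takes over 120 s, if anything falls off the work surface, if the arm or the gripper's body presses on something with over 40 N, if the wrist force passes 120 N, or if a joint passes its speed limit or range.

## Working session

There is one attempt and no reset: what is moved stays moved. The work goes in short steps, each a Python script; the robot and the scene stay as the last script left them, time stands still between calls to the robot, and variables do not carry over. Pictures are saved under pics/ and viewed, at most 14 in all, crops included, and the job is handed in when it is done.

```bash
mkdir -p pics; ls; python3 - <<'E'
from station import env
import cv2
for n in("top","side"):
    cv2.imwrite(f"pics/{n}0.png",env.snapshot(n)); c=env.get_calibration(n); print(n,c["camera_matrix"],c["D"],-c["R"].T@c["t"],c["R"])
print(env.get_obs()["tool_rot"])
E
```

```text
pics
top [[566.37586863   0.         322.20937261]
 [  0.         566.37586863 243.35719172]
 [  0.           0.           1.        ]] [-0.13867035  0.          0.          0.          0.        ] [0.27341931 0.1844071  1.7034256 ] [[ 0.00242237 -0.99990727  0.01340088]
 [-0.99143129 -0.00415166 -0.13056326]
 [ 0.13060679 -0.01296978 -0.99134941]]
side [[472.39530949   0.         321.61368302]
 [  0.         472.39530949 242.95929544]
 [  0.           0.           1.        ]] [-0.00561477  0.          0.          0.          0.        ] [ 0.18614493 -0.44494028  0.90953783] [[ 0.88041467 -0.47420216  0.00152337]
 [-0.36741448 -0.6841741  -0.63000984]
 [ 0.29979428  0.5541102  -0.77658566]]
[-3.55484650e-01 -3.12120493e+00  1.47953100e-03]
```

View pics/top0.png

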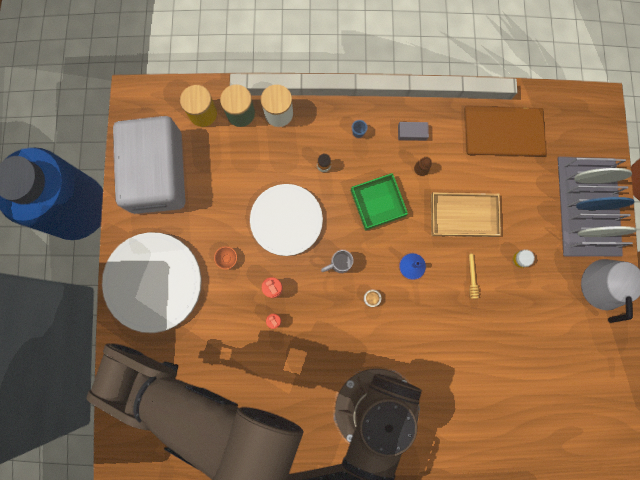

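View pics/side0.png

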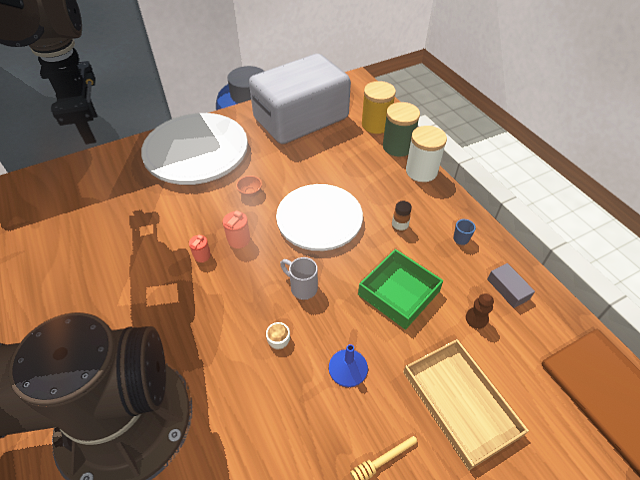

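The top view shows two white discs. The one at (287,219) is about 73 px, or 0.22 m, and matches the turntable. The one at (152,282) is about 97 px, or 0.29 m, and is too big. There are also two coral cups: (272,288) is the larger at about 20 px, and (273,321) is about 14 px. Mug (343,261), funnel (412,266), dipper (474,276, head toward the robot), caddy (380,201), tray (467,214), jar (324,162) and mill (424,166) are all in view. Next I'll measure them and crop to confirm.

```bash
cat > h.py <<'E'
from station import env
import cv2, numpy as np
from scipy.spatial.transform import Rotation as Ro
C={n:env.get_calibration(n) for n in("top","side")}
def cast(n,uv,z):
    c=C[n]; p=cv2.undistortPoints(np.array(uv,float).reshape(-1,1,2),c["camera_matrix"],np.array(c["D"]))[:,0]
    d=np.c_[p,np.ones(len(p))]@c["R"]; o=-c["R"].T@c["t"]
    return (o+d*((z-o[2])/d[:,2])[:,None])
def proj(n,X):
    c=C[n]; return cv2.projectPoints(np.array(X,float).reshape(-1,1,3),cv2.Rodrigues(c["R"])[0],c["t"],c["camera_matrix"],np.array(c["D"]))[0][:,0]
def mask(img,lo,hi,box):
    m=cv2.inRange(cv2.cvtColor(img,cv2.COLOR_BGR2HSV),lo,hi); k=np.zeros_like(m); x0,y0,x1,y1=box; k[y0:y1,x0:x1]=m[y0:y1,x0:x1]
    return k
def big(m): return max(cv2.findContours(m,cv2.RETR_EXTERNAL,cv2.CHAIN_APPROX_NONE)[0],key=cv2.contourArea)[:,0,:].astype(float)
def cen(c): m=cv2.moments(c.astype(np.int32)); return [m["m10"]/m["m00"],m["m01"]/m["m00"]]
def down(a): # tool pointing down, closing line (tool y) at world angle a
    y=np.array([np.cos(a),np.sin(a),0]); z=np.array([0,0,-1.]); return Ro.from_matrix(np.c_[np.cross(y,z),y,z]).as_rotvec()
E
python3 - <<'E'
from h import *
np.set_printoptions(precision=4,suppress=True)
T=cv2.imread("pics/top0.png");S=cv2.imread("pics/side0.png")
def rep(name,n,img,lo,hi,box,z):
    c=big(mask(img,lo,hi,box)); P=cast(n,c,z)[:,:2].astype(np.float32); ce=cen(c)
    r=cv2.minAreaRect(P*1000); print(name,n,"px",np.round(ce,1),"w",cast(n,[ce],z)[0],"rect",np.round(r[0],1),np.round(r[1],1),round(r[2],1)); return c
W=((0,0,175),(180,40,255))
rep("turn","top",T,*W,(240,175,330,265),.025); rep("turn","side",S,*W,(270,180,368,253),.025)
rep("big","top",T,(0,0,90),(180,40,255),(98,225,206,340),.025)
R=((0,110,150),(8,255,255))
rep("sip","top",T,*R,(255,275,290,302),.045); rep("sip","side",S,*R,(218,205,254,255),.042)
rep("small","top",T,*R,(262,310,285,332),.03)
G=((0,0,40),(180,70,255))
rep("mug","top",T,*G,(315,245,358,278),.05); rep("mug","side",S,*G,(275,253,322,302),.042)
B=((105,120,40),(130,255,255))
rep("fun","top",T,*B,(395,250,435,284),.01); rep("fun","side",S,*B,(322,338,375,388),.012)
rep("cad","top",T,(50,100,30),(75,255,255),(340,165,420,240),.045);rep("cad","side",S,(50,100,30),(75,255,255),(350,245,450,335),.03)
c=rep("tray","top",T,(12,40,140),(30,160,255),(425,185,510,242),.03)
D=((15,60,130),(32,220,255))
rep("dip","top",T,*D,(464,248,486,304),.014); rep("dip","side",S,*D,(345,430,425,480),.014)
rep("jar","top",T,(0,0,0),(180,255,60),(312,148,336,176),.06)
rep("mill","top",T,(0,0,0),(180,255,70),(410,152,436,180),.06)
cv2.imwrite("pics/c1.png",cv2.resize(np.hstack([T[240:340,215:365],T[240:340,360:510]]),None,fx=2.6,fy=2.6,interpolation=cv2.INTER_CUBIC))
E
```

```text
turn top px [285.8 219.4] w [0.5669 0.2721 0.025 ] rect [568.3 272.3] [215.3 215.8] 45.4
turn side px [319.1 216.2] w [0.5633 0.266  0.025 ] rect [566.5 271.9] [219.9 219.8] 8.8
big top px [151.2 282.2] w [0.3754 0.6736 0.025 ] rect [375.6 675.6] [296.7 300.5] 0.2
sip top px [271.3 287. ] w [0.3624 0.3114 0.045 ] rect [362.5 310.8] [58.6 55.7] 0.6
sip side px [236.1 229.6] w [0.3586 0.3086 0.042 ] rect [361.2 310.5] [120.9  60.2] 80.1
small top px [272.8 320.8] w [0.2642 0.307  0.03  ] rect [263.5 306.4] [40.9 41.2] 0.3
mug top px [340.4 261.6] w [0.4376 0.1094 0.05  ] rect [429.4 114. ] [60.8 93.9] 49.7
mug side px [301.5 276.4] w [0.4357 0.1106 0.042 ] rect [439.7 110.8] [121.6  75.6] 83.5
fun top px [412.1 265.9] w [ 0.429  -0.1093  0.01  ] rect [ 428.9 -109. ] [73.2 73. ] 89.2
fun side px [347.8 367.1] w [ 0.4263 -0.1134  0.012 ] rect [ 426.  -113.4] [78.  77.8] 10.2
cad top px [378.6 200.9] w [ 0.6209 -0.0059  0.045 ] rect [621.4  -6.2] [136.5 137.7] 19.7
cad side px [399.8 287.8] w [ 0.618  -0.0129  0.03  ] rect [620.4  -9. ] [158.7 144.7] 19.4
tray top px [465.  213.5] w [ 0.5874 -0.2715  0.03  ] rect [ 586.5 -271.8] [135.3 219.7] 0.7
dip top px [472.7 278.9] w [ 0.3895 -0.2935  0.014 ] rect [ 400.1 -294.7] [142.6  28.7] 0.7
dip side px [380.4 460.3] w [ 0.3879 -0.294   0.014 ] rect [ 397.5 -297. ] [ 28.3 136.6] 87.1
jar top px [325.5 165.5] w [0.7247 0.1536 0.06  ] rect [724.7 153.6] [3.1 3. ] 0.1Traceback (most recent call last):
  File "<stdin>", line 22, in <module>
  File "<stdin>", line 5, in rep
  File "h.py", line 15, in cen
    def cen(c): m=cv2.moments(c.astype(np.int32)); return [m["m10"]/m["m00"],m["m01"]/m["m00"]]
                                                           ~~~~~~~~^~~~~~~~~
ZeroDivisionError: float division by zero
```

```bash
python3 - <<'E'
from h import *
np.set_printoptions(precision=4,suppress=True)
T=cv2.imread("pics/top0.png");S=cv2.imread("pics/side0.png")
m=mask(T,(0,0,40),(180,70,255),(315,245,358,278)); c=big(m); f=np.zeros_like(m); cv2.drawContours(f,[c.astype(np.int32)],-1,255,-1)
o=cv2.morphologyEx(f,cv2.MORPH_OPEN,cv2.getStructuringElement(cv2.MORPH_ELLIPSE,(13,13)))
b=big(o); P=cast("top",b,.04)[:,:2].astype(np.float32); print("mugbody",cv2.minEnclosingCircle(P),cast("top",[cen(b)],.042))
h=cv2.subtract(f,o); hc=big(h); H=cast("top",[cen(hc)],.04)[0]; print("handle",cen(hc),H, "tip",cast("top",c[[np.argmin(c[:,0])]],.04))
fm=cv2.inRange(cv2.cvtColor(S,cv2.COLOR_BGR2HSV),(105,120,0),(130,255,255)); fc=fm.copy(); fc[:, :322]=0;fc[:,375:]=0
q=[c for c in [big(fc)]][0]; top=q[np.argmin(q[:,1])]; print("spout top side",top,cast("side",[top],.092))
dm=big(mask(T,(15,60,130),(32,220,255),(464,248,486,304))); P=cast("top",dm,.014)[:,:2]*1000
for lo,hi in((335,375),(385,460)):
    s=P[(P[:,0]>lo)&(P[:,0]<hi)]; print("dip",s.min(0),s.max(0),cv2.minAreaRect(s.astype(np.float32)))
print("line",cv2.fitLine(P[(P[:,0]>385)].astype(np.float32),cv2.DIST_L2,0,.01,.01).T, P[:,0].min(),P[:,0].max())
a=T[240:340,215:365];b=S[175:305,180:375]
cv2.imwrite("pics/c1.png",np.hstack([cv2.resize(a,(400,267)),cv2.resize(b,(400,267))]))
E
```

```text
mugbody ((0.44028395414352417, 0.10550278425216675), 0.03456568345427513) [[0.4399 0.1053 0.042 ]]
handle [326.3279569892473, 267.9569892473118] [0.4195 0.1503 0.04  ] tip [[0.4134 0.166  0.04  ]]
spout top side [348. 345.] [[ 0.4277 -0.1047  0.092 ]]
dip [ 337.6474 -309.4118] [ 373.9624 -280.9877] ((355.8354797363281, -295.0841369628906), (27.87699317932129, 36.73493576049805), 88.53583526611328)
dip [ 386.0507 -302.3288] [ 459.1293 -280.021 ] ((422.6466369628906, -290.7279052734375), (21.75602912902832, 73.27345275878906), 88.30480194091797)
line [[   0.9994    0.0342  428.5335 -291.5356]] 328.7053441417463 471.3610156439382
```

View pics/c1.png

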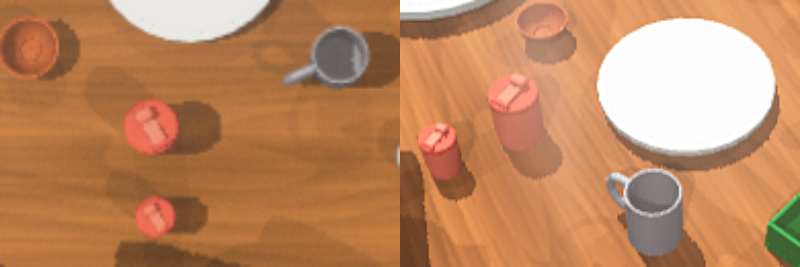

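The crop confirms both choices. The larger coral cup (272,288) measures 58.6 mm and is beside a 41 mm lookalike at (273,321). The 0.22 m disc is the turntable. The mug's handle points to +y/-x (about 114°). Starting with the sippy cup.

```bash
cat >> h.py <<'E'
def pose(x,y,z,a):
    """orientation for closing angle a (mod pi) whose IK is nearest the present joints"""
    q0=np.array(env.get_obs()["joints"]); best=None
    for k in(-1,0,1):
        r=down(a+k*np.pi); q=env.solve_ik([x,y,z],r)
        if q is not None:
            d=np.abs(np.array(q)-q0).max()
            if best is None or d<best[0]: best=(d,r)
    return best[1]
def st(s):
    o=env.get_obs(); print(s,"t",round(o["time_s"],1),"p",np.round(o["position"],4),"w",round(o["grip_width"],4),"gf",np.round(o["gripper_force"],1),"f",np.round(o["ft_force"],1))
def pick(x,y,z,a,op,eff,zl=.2):
    env.set_gripper(op); r=pose(x,y,zl,a); env.move_to([x,y,zl],r)
    env.line_to([x,y,z+.03],max_speed=.25); env.line_to([x,y,z],max_speed=.08)
    env.set_gripper(0,eff); st("gripped"); env.line_to([x,y,zl],max_speed=.2); st("lifted")
def place(x,y,z,r,op,zl=.2,f=2.5):
    """r: rotation vector for the target"""
    env.move_to([x,y,zl],r); env.line_to([x,y,z+.012],max_speed=.2)
    hit=env.line_to([x,y,z-.006],max_speed=.03,until_force=f); st(f"down {hit}")
    env.set_gripper(op); env.line_to([x,y,zl],max_speed=.2); st("released")
E
python3 - <<'E'
from h import *
pick(.3615,.3105,.037,np.pi/2,.085,15)
x,y=.5665,.272-.048
place(x,y,.025+.037,pose(x,y,.2,0),.08)
cv2.imwrite("pics/t1.png",env.snapshot("top")[180:320,220:380].repeat(3,0).repeat(3,1))
E
```

```text
gripped t 3.7 p [0.3615 0.3105 0.0371] w 0.0583 gf 15.0 f [-0.2 -1.7  2.9]
lifted t 4.7 p [0.3611 0.3102 0.1992] w 0.0586 gf 15.0 f [ 0.1  1.  -1.3]
down True t 7.1 p [0.5664 0.224  0.0614] w 0.0589 gf 15.0 f [ 0.  -0.2 -1.1]
released t 8.5 p [0.566  0.2239 0.1989] w 0.08 gf 0.0 f [-0.4 -0.7 -0.5]
```

View pics/t1.png

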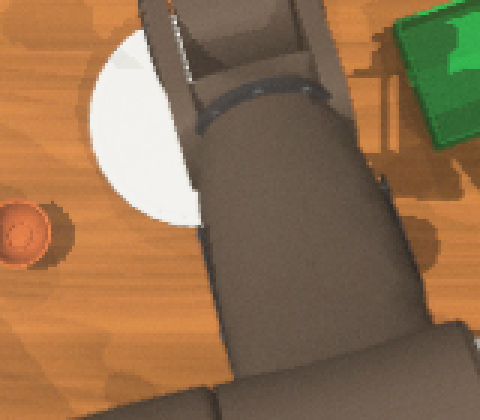

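The arm hides the disc in this picture, but contact came at the expected height (0.0614 m against 0.062 m). I'll pick the mug next and check the cup from that position.

```bash
python3 - <<'E'
from h import *
a=np.radians(24.5)
pick(.439,.106,.042,a,.09,20)
r=(Ro.from_euler("z",-a)*Ro.from_rotvec(env.get_obs()["tool_rot"])).as_rotvec()
print(env.solve_ik([.5665,.32,.2],r), env.get_obs()["joints"])
S=env.snapshot("side");T=env.snapshot("top")
cv2.imwrite("pics/t2.png",np.hstack([cv2.resize(S[120:320,200:440],(400,333)),cv2.resize(T[150:310,210:402],(400,333))]))
E
```

```text
gripped t 11.6 p [0.439  0.106  0.0421] w 0.0604 gf 20.0 f [-1.7 -0.3  3.9]
lifted t 12.5 p [0.4386 0.106  0.1992] w 0.0605 gf 20.0 f [ 0.2 -0.1 -1.1]
[4.12354276e-01 5.52286488e-01 1.52005562e+00 1.06104887e-03
 1.07022521e+00 4.11867183e-01] [ 9.04502125e-02  2.81274118e-01  1.99884793e+00  2.31138711e-05
  8.62818089e-01 -3.37147911e-01]
```

View pics/t2.png

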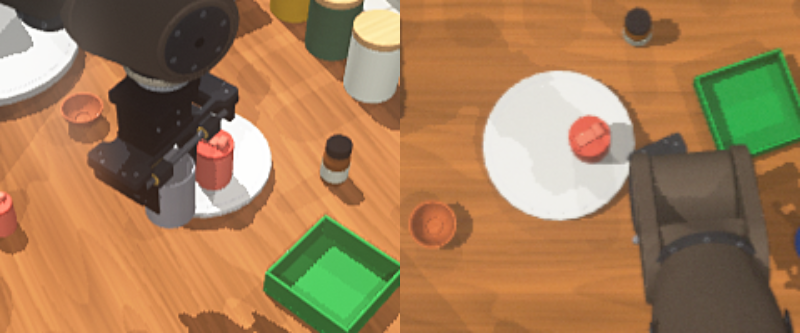

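The sippy cup stands upright on the disc, at crop (590,138) with the disc centre at (558,145), about 47 mm off the axis. The mug is in the gripper, so I'll place it on the opposite side.

```bash
python3 - <<'E'
from h import *
r=(Ro.from_euler("z",-np.radians(24.5))*Ro.from_rotvec(env.get_obs()["tool_rot"])).as_rotvec()
place(.5665,.322,.025+.042,r,.085)
# dipper
pick(.388,-.2934,.013,np.radians(92),.035,10)
S=env.snapshot("side");T=env.snapshot("top")
cv2.imwrite("pics/t3.png",np.hstack([cv2.resize(S[200:480,260:596],(400,333)),cv2.resize(T[150:310,210:402],(400,333))]))
q0=env.get_obs()["tool_rot"]; print(env.get_obs()["joints"])
for d in(-92,88):
    r=(Ro.from_euler("z",np.radians(d))*Ro.from_rotvec(q0)).as_rotvec(); print(d,env.solve_ik([.5865,-.27,.15],r))
E
```

```text
down True t 14.8 p [0.5666 0.3221 0.0667] w 0.0605 gf 20.0 f [1.3 0.3 0.9]
released t 16.3 p [0.566  0.3218 0.1989] w 0.0849 gf 0.0 f [-0.2  0.2 -0.7]
gripped t 21.3 p [ 0.3881 -0.2936  0.0132] w 0.0134 gf 10.0 f [-0.2 -0.   4. ]
lifted t 22.4 p [ 0.3877 -0.2931  0.1991] w 0.0138 gf 10.0 f [-0.6  0.5  0.6]
[-7.83398223e-01  3.29352232e-01  1.92212087e+00 -3.88143437e-05
  8.92164071e-01  7.52519110e-01]
-92 [-5.34478331e-01  5.97448027e-01  1.58402150e+00  2.40695214e-03
  9.59580966e-01  2.60573679e+00]
88 [-0.53287751  0.59795325  1.58298168 -0.00240315  0.96120576 -0.53149789]
```

View pics/t3.png

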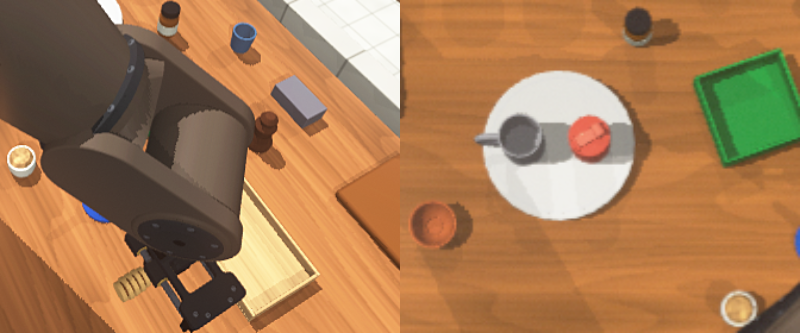

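Both cups stand side by side on the disc, mug at crop (520,138) and sippy at (590,138), with the mug's handle pointing outward. The dipper is gripped level, so it goes into the tray next, and then I'll pick the funnel.

```bash
python3 - <<'E'
from h import *
r=(Ro.from_euler("z",np.radians(88))*Ro.from_rotvec(env.get_obs()["tool_rot"])).as_rotvec()
place(.5865,-.284,.018,r,.035)
pick(.4278,-.109,.064,0,.045,8)
T=env.snapshot("top");S=env.snapshot("side")
cv2.imwrite("pics/t4.png",np.hstack([cv2.resize(S[240:480,300:588],(400,333)),cv2.resize(T[150:310,340:532],(400,333))]))
E
```

```text
down True t 25.1 p [ 0.5865 -0.284   0.0174] w 0.0137 gf 10.0 f [-0.3 -0.6 -0.3]
released t 26.8 p [ 0.5861 -0.2837  0.1989] w 0.0345 gf 0.0 f [-0.2 -0.8  0.5]
gripped t 29.9 p [ 0.4279 -0.109   0.0641] w 0.0169 gf 8.0 f [-0.1  0.6  0. ]
lifted t 30.7 p [ 0.4273 -0.1088  0.1992] w 0.0172 gf 8.0 f [-0.6  0.7 -0.7]
```

View pics/t4.png

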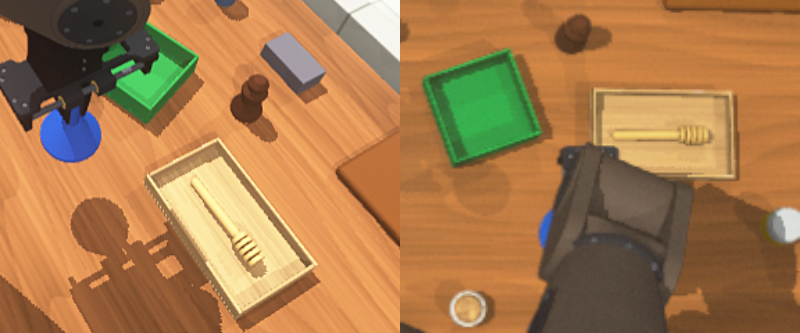

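The dipper lies flat in the middle of the tray, and the funnel hangs straight in the gripper. Next: set the funnel down in the caddy, then move clear.

```bash
python3 - <<'E'
from h import *
x,y=.6205,-.0075
place(x,y,.005+.064,pose(x,y,.2,0),.045,f=2)
env.goto_joints([1.238,0.491,1.559,0,1.092,-0.106]) if False else env.move_to([.42,-.02,.3],pose(.42,-.02,.3,0)); st("clear")
T=env.snapshot("top");S=env.snapshot("side")
cv2.imwrite("pics/t5.png",np.hstack([cv2.resize(S[100:460,140:572],(400,333)),cv2.resize(T[140:310,220:520],(400,333))]))
E
```

```text
down True t 32.9 p [ 0.6209 -0.0075  0.0681] w 0.0171 gf 8.0 f [ 0.4 -0.3  0.3]
released t 34.4 p [ 0.62   -0.0075  0.199 ] w 0.0448 gf 0.0 f [-0.5  0.5  0.2]
clear t 35.3 p [ 0.4209 -0.0201  0.2995] w 0.0452 gf 0.0 f [-0.  -0.3 -0.1]
```

View pics/t5.png

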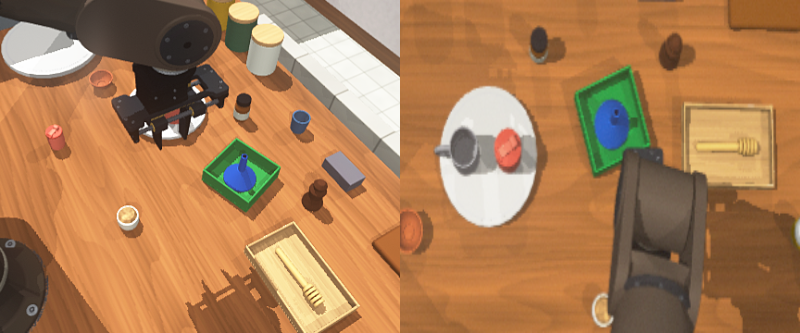

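The picture shows everything where it belongs: funnel upright on the caddy floor at (613,125), dipper in the tray at (728,146), and both cups on the disc at (463,150) and (508,150). The jar and the mill are still standing, and the gripper is clear.

```bash
python3 -c "
from station import env
env.sleep(.5); print(env.sign_off())"
```

```text
the job is handed in; nothing more can be done
None
```

The job is handed in at about 36 s of robot time: both cups are upright side by side on the lazy Susan, the dipper is flat in the tray, the funnel is mouth down in the caddy, and the jar and mill were left where they stood.

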